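# Draw the spent cartridge from the bookshop printer and show it to the scanner

## Task

The counter printer's yellow-topped ink cartridge is spent. Swing the printer's dark cover flap up and all the way back (it has an orange bar to lift it by) so that it stays open, then draw the yellow-topped cartridge (only that one) up out of the printer and hold it upright, centred over the dark glass of the white scanner with its underside about 8 cm above the glass, without touching the scanner with it. Finish while still holding the cartridge there, still and in the gripper, with the flap left open, the blue-topped cartridge still in its bay and the other things on the counter left alone.

Things in the scene. Friction and masses are not known exactly. Their poses are not given: they have to be found in the camera images.
- flap (a joint): angle of the printer's dark cover flap: 0 = shut and level, grows as it opens, pi/2 = upright, 1.75 = fully back at its stop. It starts shut or a little ajar (up to 0.25). A friction hinge: it stays where it is left; about 2 N at the bar lifts it. The flap is 125 mm from hinge to front edge, 238 mm wide, 7 mm thick, 0.16 kg
- flap_hinge (a point): centre of the flap's hinge axis (half-way through the flap's thickness), 114.5 mm above the counter, at the far edge of the printer's well. The axes are the flap's: y along the hinge, x from the front edge towards the hinge; the flap opens by turning positively about y, its front edge going up and then back, away from the front
- flap_bar (a point): centre of the orange bar by which the flap is lifted: a round bar 10 mm thick and 90 mm long along y, parallel to the hinge and 163 mm from it, carried on two thin steel arms 38 mm in front of the flap's front edge, in the flap's mid plane. 33 mm free between bar and front edge, 80 mm free along y between the arms. The round bar can turn in a grip. Axes as flap_hinge
- printer: grey desk printer, fixed to the counter, 195 mm deep (x), 260 mm wide (y), 110 mm high. Origin on the counter, mid-width, 85 mm behind its front face and 110 mm before its rear; x points from the front to the rear, z up. The hinge is at x = +45 mm. A sheet of paper standing on its rear top is for looks only
- well (a point): centre of the floor of the open-topped well under the flap, 30 mm above the counter; axes as the printer. The well reaches from x -60 to +65 mm and y -110 to +110 mm, its walls 80 mm up. Two bays stand on its floor at x -10 mm, y +45 and -45 mm, each with a white rim 15 mm high, 55 x 31 mm outside, 49 x 25 mm inside
- spent_mid (a point): centre (half-way up) of the spent ink cartridge with the YELLOW top, hidden under the flap in one of the two bays: a black upright block 46 mm (its x, along the printer's x) by 22 mm (its y) by 66 mm high (z up), 40 to 85 g, loose in its bay with 1.5 mm play; its top is 96 mm above the counter, its underside 30 mm. It lifts straight up freely
- full_mid (a point): centre (half-way up) of the good cartridge with the BLUE top in the other bay: same shape and size; must stay there
- scanner: white flat code scanner, fixed to the counter, 150 x 150 mm and 45.5 mm high. Origin on the counter under its centre, z up
- glass (a point): centre of the scanner's dark glass window (105 x 105 mm, marked with a red cross), on the scanner's top, 45.5 mm above the counter
- book_red: red book lying flat, 190 x 125 x 28 mm, origin under its centre; bystander
- book_blue: blue book lying flat, 210 x 140 x 22 mm, origin under its centre; bystander
- mug: white mug, 80 mm across, 90 mm high, origin under its centre; bystander
- glue_jar: small jar with a red cap, 60 mm across, 80 mm high, origin under its centre; bystander
- tape: roll of clear tape lying flat, 90 mm across, 30 mm high, origin under its centre; bystander
- stapler: red and black stapler, 130 (x) x 34 x 49 mm, origin under its centre; bystander

How it is judged:
On the way, in this order (a step that is already met when the one before it is completed fails the run):
1. the flap is swung back (over 1.3 rad) with the spent cartridge still in its bay (value of joint flap above 1.3 rad and z of spent_mid in the frame of printer below 0.075 m), for 0.2 s.
2. the yellow-topped cartridge is gripped and drawn up clear of the printer (z of spent_mid in the frame of printer above 0.145 m and contact force between the fingers and spent above 1 N), for 0.1 s.
At the end, for the whole second after the job is handed in: The gripper holds the yellow-topped cartridge still, upright within 0.2 rad, centred within 35 mm over the glass, underside 30 to 140 mm above it, touching neither scanner nor printer; flap open over 1.3 rad; blue-topped cartridge within 15 mm of its start (horizontal distance between spent_mid and glass below 0.035 m and z of spent_mid in the frame of glass between 0.063 and 0.173 m and angle between spent_mid's own z axis and vertical below 0.2 rad and linear speed of spent below 0.03 m/s and contact force between the fingers and spent above 1 N and contact force between spent and scanner below 0.05 N and contact force between spent and printer below 0.05 N and value of joint flap above 1.3 rad and distance of full_mid from where it was at the start of the episode below 0.015 m); the arm keeps its last pose, push and grip.
It fails at once if the blue-topped cartridge is taken or knocked out of its place (over 20 mm) (distance of full_mid from where it was at the start of the episode above 0.02 m).
It fails at once if the cartridge knocks on the scanner (contact force between spent and scanner above 2 N).
It fails at once if a bystander is pushed over 30 mm (distance of any of book_red, book_blue, mug, glue_jar, tape, stapler from where it was at the start of the episode above 0.03 m).
It also fails if it takes over 54 s, if anything falls off the work surface, if the arm or the gripper's body presses on something with over 40 N, if the wrist force passes 120 N, or if a joint passes its speed limit or range.

## Robot

A 6-joint arm with a two-finger parallel gripper is mounted at the origin on the work surface. World frame = base frame: x ahead of the robot, y to its left, z up, the work surface at z = 0. Lengths are in m, angles in rad, forces in N, time in s.
With the tool pointing down it reaches from about 0.375 to 0.9 m from the base axis. Payload 3.1 kg.
Tool frame: the origin (TCP) lies midway between the tips of the shut fingers; the grasp point (between the pads) lies grip_point_offset behind it (grip_point_offset is the distance from the TCP to the grasp point, in m); y points along the fingers, z is the direction in which the jaws open and shut, and the axes are right-handed (so a half turn about y gives the same grasp; the last joint's range is limited). The gripper opens to 87 mm and grips with 3 to 60 N. Pads are 19 mm wide; open, the fingers measure 117 mm over their backs; the gripper's body (75 mm by 190 mm) begins 51 mm behind the grasp point.
Start: joints at [-1.292, 0.527, 1.433, -0, 1.181, -0.178], TCP at [0.276, -0.561, 0.223] pointing down, gripper open.
Joint ranges: [-3.08, 3.08], [-0.75, 2.2], [0.22, 2.44], [-1.43, 4.57], [0, 2.65], [-2.85, 2.85]. Speed limits (rad/s): [2.79, 2.79, 3.14, 3.14, 3.14, 3.14].

## Interface

Orientations are given as a unit quaternion [x, y, z, w].
In Python, from rig import * gives the robot as it stands.
- The arm moves only by the tool jog_arm, never from a script. Its argument "increments" is a list that holds one entry, the list of rows, each a list of 7 numbers: the turn, a rotation vector about the world's x, y, z in degrees, then the shift along the world's x, y, z in m, then the closure, from -1 (fully open) to 1 (shut), so that 0 is half open. In form: [[[rx, ry, rz, x, y, z, jaw], ...]]. A call has 1 to 8 rows; each row is the pose to reach, as a shift and turn from the pose measured when the call began; what a row does not reach only later rows make up. A row lasts 1/10 s, in which the tool goes at most 50 mm and 8.59 degrees, less where a joint would pass 70% of its speed; a pose out of reach is approached as far as the arm can. A call with a gripper value outside its range is refused whole. The fingers move at their own pace and stop on an object; "squeeze" is the grip in N (left out, the last holds). Time passes only in rows, so rows that repeat a pose let the fingers close. It gives the time, the measured TCP pose, the force and the opening at its end, in the units of the state.
- get_obs(): the state, without advancing time (a new reading comes with each control period).
- camera(name): name is "scene" or "side" or "wrist"; returns the picture (420x560x3 uint8, red, green, blue); there is no depth.
- camera_info(name): a dict with "K" (3x3 intrinsics, pixels), "R" (3x3) and "t" (3): a world point X has camera coordinates R X + t. Camera axes: x right, y down, z forward; pixel columns grow to the right and rows downward; lengths in m; the calibration is good to about 2 mm. The wrist camera is an equidistant fisheye: a pixel r from the principal point sees the ray r / f radians off the axis. A picture is of the moment at which its call begins: read the wrist's pose just before it. camera_info takes no time and is no camera call; for the wrist camera it gives the pose at the moment of the call.
- hand_in(): hands the job in, once; it reports no verdict.
The state is a dict: "time": time; "q": joint angles; "joint_velocities": joint speeds; "joint_torque": joint torques, N m; "position": TCP position; "tool_rot": TCP orientation; "ft_force": force on the tool from outside, world axes, zero at the start; "moment": the same for the moment, N m; "grip_width": finger opening in m.
Only numpy, scipy, OpenCV 4.12 (cv2) and the standard library are available. Lean on these libraries where they do the work, as an engineer would, in place of code of your own. Each camera call takes 0.05 s, during which the arm holds its last target.

## Working session

There is one attempt and no reset: what is moved stays moved. The work goes in short steps, Python scripts to look and compute and a tool call to move; the robot and the scene stay as the last step left them, time stands still between calls to the robot, and variables do not carry over. Pictures are saved under pics/ and viewed, and the job is handed in when it is done.

Besides the shell and the picture viewer there is one more tool, called after ">>>" in YAML: its name, and indented under it one key for each argument. jog_arm: Moves the arm, as the interface text tells. Its arguments: {"type":"object","properties":{"increments":{"type":"array","items":{"type":"array","items":{"type":"array","items":{"type":"number"}}}},"squeeze":{"type":"number"}},"required":["increments"]}

```bash
ls; mkdir -p pics; python3 - <<'E'
from rig import *
import cv2,numpy as np
print(get_obs())
for n in ["scene","side","wrist"]:
    i=camera_info(n); print(n,i)
    cv2.imwrite(f"pics/{n}0.png",camera(n)[:,:,::-1])
import rig; print([x for x in dir(rig) if x[0]!='_'])
E
```

```text
pics
{'time': 0.0, 'q': array([-1.29150927e+00,  5.28454496e-01,  1.43388163e+00,  1.13704587e-05,
        1.18137599e+00, -1.78489204e-01]), 'joint_velocities': array([ 0.00106857, -0.0011069 , -0.00229434,  0.0008203 , -0.00030884,
       -0.00200375]), 'joint_torque': array([-1.44059363e-04, -4.40043354e+01, -1.76594746e+01,  6.33219467e-02,
        5.83412696e-02, -1.84262744e-04]), 'position': array([ 0.2760566 , -0.55993246,  0.22158537]), 'tool_rot': array([-0.1604713 ,  0.68941346, -0.6879163 ,  0.16040323]), 'ft_force': array([ 0.85506569,  0.54284337, -0.07849268]), 'moment': array([-0.01114299, -0.01212612,  0.01179051]), 'grip_width': 0.08690731906128821}
scene {'K': array([[545.84557979,   0.        , 287.70488816],
       [  0.        , 545.84557979, 207.43679632],
       [  0.        ,   0.        ,   1.        ]]), 'R': array([[-0.19211977,  0.98136705, -0.00295163],
       [ 0.73083807,  0.14106577, -0.66781447],
       [-0.65495474, -0.13045753, -0.74432192]]), 't': array([ 0.10075186, -0.29505047,  1.87359828])}
side {'K': array([[391.80737601,   0.        , 281.02452003],
       [  0.        , 391.80737601, 208.0132063 ],
       [  0.        ,   0.        ,   1.        ]]), 'R': array([[-0.77160255, -0.63598321, -0.0124444 ],
       [-0.33963975,  0.42844941, -0.83730278],
       [ 0.5378423 , -0.64183835, -0.54659784]]), 't': array([0.37889312, 0.27782211, 0.85291317])}
wrist {'K': array([[325.1922621 ,   0.        , 279.40111198],
       [  0.        , 325.1922621 , 208.35263315],
       [  0.        ,   0.        ,   1.        ]]), 'R': array([[ 0.44154896, -0.89723564, -0.00164744],
       [-0.85987419, -0.4236855 ,  0.28479285],
       [-0.25622429, -0.1243334 , -0.95858767]]), 't': array([-0.62308145, -0.03375971,  0.39133537])}
['Unreachable', 'camera', 'camera_info', 'get_obs', 'grip_point_offset', 'hand_in']
```

View pics/scene0.png

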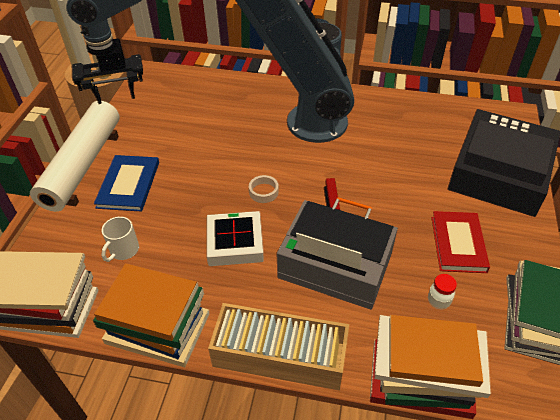

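View pics/side0.png

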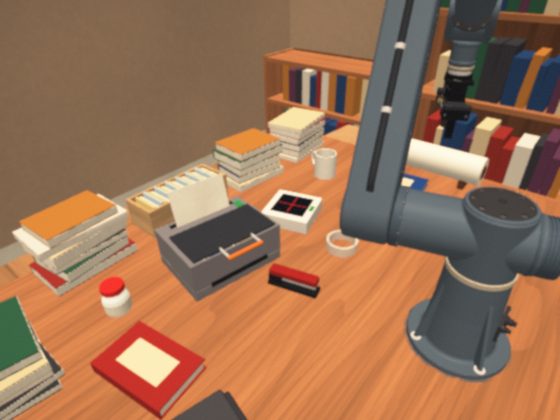

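View pics/wrist0.png

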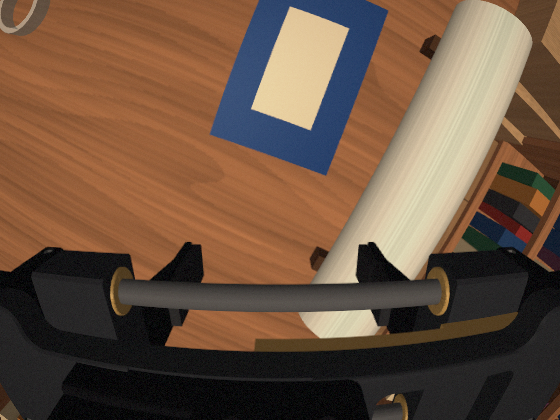

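The scene view shows the printer around (337,250) with the orange bar at (352,207) facing the robot. The scanner is at (235,237) and the stapler at (333,192), next to the bar. Next I'll measure the bar and the glass.

```bash
cat > h.py <<'E'
import numpy as np,cv2
from rig import *
from scipy.spatial.transform import Rotation as Rot
def ray(n,px,info=None):
    i=info or camera_info(n);K=i["K"];R=i["R"];t=i["t"]
    u=(px[0]-K[0,2])/K[0,0];v=(px[1]-K[1,2])/K[1,1]
    if n=="wrist":
        th=np.hypot(u,v); d=np.array([np.sin(th)*u/max(th,1e-9),np.sin(th)*v/max(th,1e-9),np.cos(th)])
    else: d=np.array([u,v,1.])
    d=R.T@d; return -R.T@t,d/np.linalg.norm(d)
def onz(n,px,z,info=None):
    c,d=ray(n,px,info); return c+d*(z-c[2])/d[2]
def tri(a,b):
    (c1,d1),(c2,d2)=a,b
    A=np.stack([d1,-d2],1); s=np.linalg.lstsq(A,c2-c1,rcond=None)[0]
    p,q=c1+s[0]*d1,c2+s[1]*d2
    return (p+q)/2,np.linalg.norm(p-q)
def mask(img,kind):
    h=cv2.cvtColor(img,cv2.COLOR_RGB2HSV)
    lo,hi={"orange":((5,200,170),(14,255,255)),"red":((0,150,60),(5,255,255))}[kind]
    return cv2.inRange(h,lo,hi)
E
python3 - <<'E'
import cv2
for n,(x,y,w,h) in {"scene":(200,165,210,150),"side":(140,160,200,150)}.items():
    im=cv2.imread(f"pics/{n}0.png")[y:y+h,x:x+w]
    cv2.imwrite(f"pics/{n}0c.png",cv2.resize(im,None,fx=3.8,fy=3.8,interpolation=cv2.INTER_CUBIC))
E
```

```text
(no output)
```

View pics/scene0c.png

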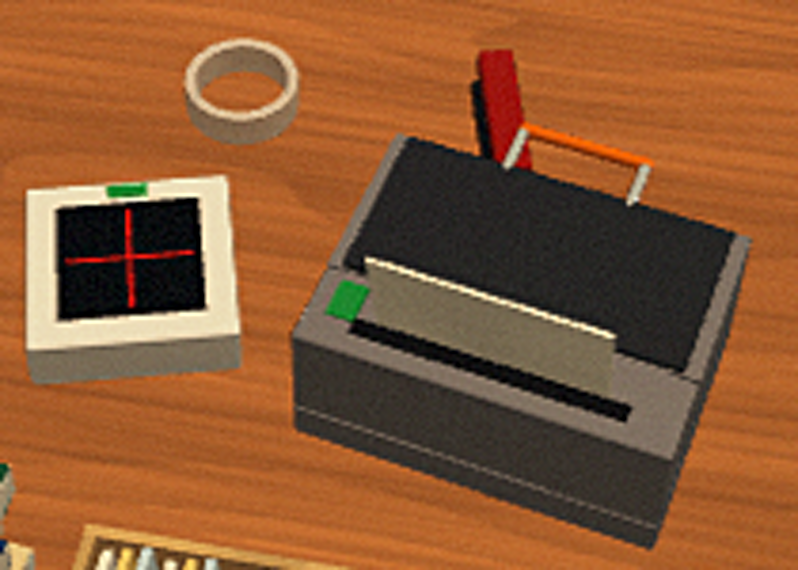

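View pics/side0c.png

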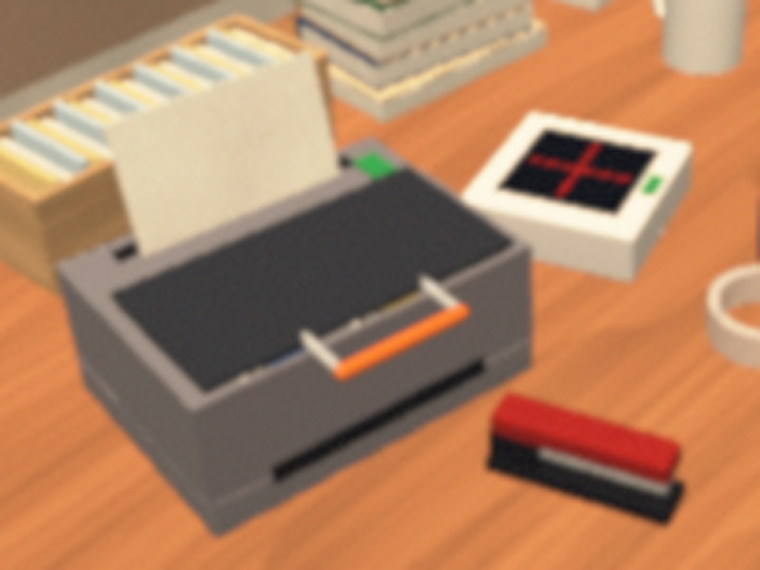

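```bash
python3 - <<'E'
from h import *
def bar(n,roi):
    im=cv2.cvtColor(cv2.imread(f"pics/{n}0.png"),cv2.COLOR_BGR2RGB); m=mask(im,"orange")
    z=np.zeros_like(m); x,y,w,h=roi; z[y:y+h,x:x+w]=m[y:y+h,x:x+w]
    ys,xs=np.nonzero(z); (cx,cy),(w,h),a=cv2.minAreaRect(np.stack([xs,ys],1).astype(np.float32))
    b=cv2.boxPoints(((cx,cy),(w,h),a)); print(n,len(xs),(cx,cy),(w,h))
    P=np.stack([xs,ys],1)-[cx,cy]; u=np.linalg.svd(P,full_matrices=False)[2][0]; s=P@u
    return [np.array([cx,cy])+u*s.min(),np.array([cx,cy])+u*s.max(),np.array([cx,cy])]
s=bar("scene",(325,190,60,40)); d=bar("side",(215,220,60,50))
s.sort(key=lambda p:p[0]); d.sort(key=lambda p:-p[0]); print(s,d)
pts=[]
for a,b in zip(s,d):
    p,e=tri(ray("scene",a),ray("side",b)); print("bar",p.round(4),round(e,4)); pts.append(p)
print("len",np.linalg.norm(pts[0]-pts[2]))
c=lambda n,x,y:(np.array([x,y])/3.8+((200,165) if n=="scene" else (140,160)))
print("glass s",onz("scene",c("scene",129,258),.0455),"d",onz("side",c("side",580,171),.0455))
# scanner corners
for q in [(27,191),(228,178),(240,333),(27,348)]: print(onz("scene",c("scene",*q),.0455).round(4))
print("printer top")
C=[onz("scene",c("scene",*q),.11) for q in [(400,134),(749,238),(668,458),(293,335)]]
for p in C: print(p.round(4))
print([np.linalg.norm(C[i]-C[i-1]).round(4) for i in range(4)])
D=[onz("side",c("side",*q),.11) for q in [(530,245),(203,407),(60,266),(362,140)]]
for p in D: print(p.round(4))
print([np.linalg.norm(D[i]-D[i-1]).round(4) for i in range(4)])
# stapler top
print("stapler",[onz("scene",c("scene",*q),.049).round(3) for q in [(480,51),(512,50),(530,165)]],[onz("side",c("side",*q),.049).round(3) for q in [(512,396),(495,425),(680,445),(672,475)]])
o=get_obs();print(grip_point_offset,Rot.from_quat(o["tool_rot"]).as_matrix().round(3))
E
```

```text
scene 154 (358.2075500488281, 198.77357482910156) (60.43864059448242, 31.04348373413086)
side 85 (245.30001831054688, 249.6000213623047) (2.236067771911621, 34.882659912109375)
[array([327.33188061, 192.84850951]), array([358.20755005, 198.77357483]), array([386.41828331, 204.1872368 ])] [array([260.87309514, 241.74829743]), array([245.30001831, 249.60002136]), array([229.72425953, 257.45309749])]
bar [0.4493 0.1066 0.116 ] 0.0308
bar [0.4506 0.1781 0.1241] 0.0009
bar [0.4535 0.2416 0.1315] 0.0285
len 0.13591617110880824
glass s [ 0.56730378 -0.14064786  0.0455    ] d [ 0.55810203 -0.13895137  0.0455    ]
[ 0.5199 -0.2309  0.0455]
[ 0.4793 -0.0882  0.0455]
[ 0.6178 -0.0476  0.0455]
[ 0.6584 -0.1893  0.0455]
printer top
[0.4703 0.0382 0.11  ]
[0.5202 0.2882 0.11  ]
[0.7095 0.2494 0.11  ]
[ 0.66 -0.    0.11]
[np.float64(0.1936), np.float64(0.2549), np.float64(0.1932), np.float64(0.2543)]
[0.4653 0.0354 0.11  ]
[0.5118 0.284  0.11  ]
[0.6985 0.2521 0.11  ]
[0.654  0.0092 0.11  ]
[np.float64(0.1905), np.float64(0.2529), np.float64(0.1894), np.float64(0.2469)]
stapler [array([0.316, 0.076, 0.049]), array([0.31 , 0.101, 0.049]), array([0.427, 0.13 , 0.049])] [array([0.42 , 0.109, 0.049]), array([0.411, 0.138, 0.049]), array([0.308, 0.078, 0.049]), array([0.296, 0.103, 0.049])]
0.0187 [[-0.897 -0.     0.442]
 [-0.442  0.002 -0.897]
 [-0.    -1.    -0.002]]
```

```bash
python3 - <<'E'
from h import *
c=lambda n,x,y:(np.array([x,y])/3.8+((200,165) if n=="scene" else (140,160)))
S=[c("scene",524,128),c("scene",651,163)];D=[c("side",466,312),c("side",340,371)]
for z in (.1145,.125,.14):
  print(z,[onz("scene",p,z).round(4) for p in S],[onz("side",p,z).round(4) for p in D])
P=[]
for a,b in zip(S,D):
    p,e=tri(ray("scene",a),ray("side",b)); print(p.round(4),e);P.append(p)
print(np.linalg.norm(P[0]-P[1]),(P[0]+P[1])/2,(P[1]-P[0]))
E
```

```text
0.1145 [array([0.4519, 0.1245, 0.1145]), array([0.4683, 0.2162, 0.1145])] [array([0.4462, 0.1224, 0.1145]), array([0.4676, 0.2134, 0.1145])]
0.125 [array([0.4617, 0.1251, 0.125 ]), array([0.4779, 0.2159, 0.125 ])] [array([0.437 , 0.1321, 0.125 ]), array([0.458 , 0.2216, 0.125 ])]
0.14 [array([0.4757, 0.1259, 0.14  ]), array([0.4917, 0.2155, 0.14  ])] [array([0.4238, 0.1461, 0.14  ]), array([0.4442, 0.2332, 0.14  ])]
[0.4483 0.1227 0.1122] 0.003953994166266166
[0.4675 0.2151 0.1147] 0.0026847010279203378
0.0944137211021993 [0.45790589 0.16886047 0.11345919] [0.01924102 0.09240047 0.00242634]
```

>>> jog_arm:
  increments:
    - [[0,0,5,0.02,0.045,0.005,0.0],[0,0,10,0.04,0.09,0.01,0.4],[0,0,15,0.06,0.135,0.01,0.4],[0,0,20,0.08,0.18,0.02,0.4],[0,0,25,0.1,0.225,0.02,0.4],[0,0,28,0.12,0.27,0.02,0.4],[0,0,31,0.14,0.315,0.02,0.4],[0,0,34,0.16,0.36,0.02,0.4]]

```text
time: 0.95
position: [0.4365, -0.1981, 0.2418]
tool_rot: [-0.355, 0.612, -0.611, 0.355]
ft_force: [1.4, -0.1, 0.6]
grip_width: 0.0315
```

>>> jog_arm:
  increments:
    - [[0,0,3,0.003,0.045,0,0.4],[0,0,6,0.006,0.09,0,0.4],[0,0,9,0.009,0.135,0,0.4],[0,0,12,0.012,0.18,-0.01,0.4],[0,0,15,0.015,0.225,-0.02,0.4],[0,0,18,0.018,0.27,-0.03,0.4],[0,0,18.5,0.02,0.315,-0.035,0.4],[0,0,18.5,0.02,0.36,-0.04,0.4]]

```text
time: 1.75
position: [0.4563, 0.1637, 0.2014]
tool_rot: [-0.449, 0.547, -0.546, 0.449]
ft_force: [0.2, 0.6, 0.2]
grip_width: 0.0259
```

```bash
python3 - <<'E'
from h import *
o=get_obs(); i=camera_info("wrist"); print(o["position"],o["grip_width"],Rot.from_quat(o["tool_rot"]).as_matrix()[:,2])
im=camera("wrist"); cv2.imwrite("pics/wrist1.png",im[:,:,::-1])
np.savez("w1.npz",**i)
E
```

```text
[0.45632382 0.16366738 0.20138588] 0.025890961405111983 [ 0.98107515 -0.19362091 -0.00158191]
```

View pics/wrist1.png

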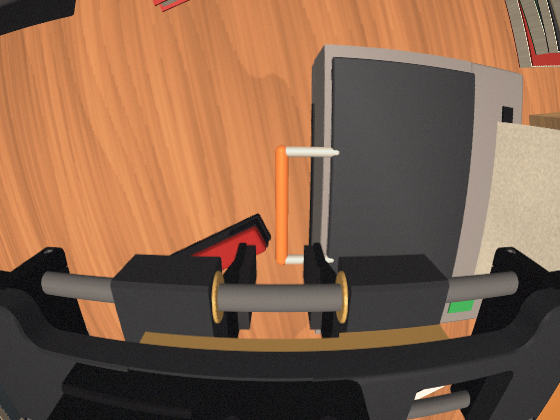

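The wrist view shows the bar running from (281,148) to (281,262), the flap edge near x=333, and the near finger tips at about (245,250) and (312,250).

```bash
python3 - <<'E'
from h import *
i=dict(np.load("w1.npz")); o=get_obs()
im=cv2.cvtColor(cv2.imread("pics/wrist1.png"),cv2.COLOR_BGR2RGB)
m=mask(im,"orange"); m[:, :270]=0; m[:,295:]=0; m[:140]=0;m[270:]=0
ys,xs=np.nonzero(m); print(len(xs),xs.min(),xs.max(),ys.min(),ys.max())
R=Rot.from_quat(o["tool_rot"]).as_matrix()
for px in [(281.5,148),(281.5,205),(281.5,262),(316,130),(333,100)]:
    for z in (.1145,):
        p=onz("wrist",px,z,i); print(px,p.round(4),"in tool",(R.T@(p-o["position"])).round(4))
E
```

```text
Traceback (most recent call last):
ValueError: zero-size array to reduction operation minimum which has no identity
```

```bash
python3 - <<'E'
from h import *
i=dict(np.load("w1.npz")); o=get_obs()
im=cv2.imread("pics/wrist1.png")
h=cv2.cvtColor(im,cv2.COLOR_BGR2HSV); m=cv2.inRange(h,(5,180,200),(16,255,255)); m[:, :270]=0; m[:,295:]=0; m[:140]=0;m[270:]=0
ys,xs=np.nonzero(m); print(h[200,281],len(xs),*( (xs.min(),xs.max(),ys.min(),ys.max()) if len(xs) else ()))
for y in (160,200,250): x=xs[ys==y]; print(y,x.min() if len(x) else 0,x.max() if len(x) else 0)
R=Rot.from_quat(o["tool_rot"]).as_matrix()
for px in [(281.5,148),(281.5,205),(281.5,262),(316,130),(333,100)]:
    p=onz("wrist",px,.1145,i); print(px,p.round(4),"in tool",(R.T@(p-o["position"])).round(4))
E
```

```text
[ 13 179 254] 1124 275 287 145 264
160 276 287
200 276 287
250 276 286
(281.5, 148) [0.4678 0.2159 0.1145] in tool [-0.0473  0.0867  0.0038]
(281.5, 205) [0.4591 0.1713 0.1145] in tool [-0.0019  0.0864  0.0037]
(281.5, 262) [0.4494 0.122  0.1145] in tool [0.0484 0.0862 0.0036]
(316, 130) [0.4964 0.2246 0.1145] in tool [-0.0613  0.0866  0.0301]
(333, 100) [0.5134 0.2451 0.1145] in tool [-0.0847  0.0867  0.043 ]
```

>>> jog_arm:
  increments:
    - [[0,0,0,0.003,0,-0.03,0.4],[0,0,0,0.004,0,-0.06,0.4],[0,0,0,0.004,0,-0.08,0.4],[0,0,0,0.004,0,-0.095,0.4],[0,0,0,0.004,0,-0.1,0.4],[0,0,0,0.004,0,-0.101,0.4],[0,0,0,0.004,0,-0.101,0.7],[0,0,0,0.004,0,-0.101,1.0]]
  squeeze: 15

```text
time: 2.6
position: [0.46, 0.1697, 0.1007]
tool_rot: [-0.449, 0.547, -0.544, 0.451]
ft_force: [1.6, -0.9, 0.2]
grip_width: 0.017
```

>>> jog_arm:
  increments:
    - [[0,0,0,0,0,0,1],[0,0,0,0,0,0,1]]
  squeeze: 15

```text
time: 2.8
position: [0.459, 0.1698, 0.1011]
tool_rot: [-0.449, 0.548, -0.544, 0.451]
ft_force: [-2.5, 1.3, 0.1]
grip_width: 0.0093
```

```bash
python3 - <<'E'
from h import *
o=get_obs(); print(o["position"],o["grip_width"],o["ft_force"])
B=o["position"]+[0,0,0]
ex=np.array([.981,-.1936]);
for d in range(10,101,5):
    t=np.radians(d); print(d,(ex*.163*(1-np.cos(t))).round(4),round(.163*np.sin(t),4))
im=camera("wrist"); cv2.imwrite("pics/wrist2.png",im[:,:,::-1])
E
```

```text
[0.45899202 0.16984147 0.10110282] 0.009339747099417798 [-2.46759913  1.30017638  0.13601164]
10 [ 0.0024 -0.0005] 0.0283
15 [ 0.0054 -0.0011] 0.0422
20 [ 0.0096 -0.0019] 0.0557
25 [ 0.015 -0.003] 0.0689
30 [ 0.0214 -0.0042] 0.0815
35 [ 0.0289 -0.0057] 0.0935
40 [ 0.0374 -0.0074] 0.1048
45 [ 0.0468 -0.0092] 0.1153
50 [ 0.0571 -0.0113] 0.1249
55 [ 0.0682 -0.0135] 0.1335
60 [ 0.08   -0.0158] 0.1412
65 [ 0.0923 -0.0182] 0.1477
70 [ 0.1052 -0.0208] 0.1532
75 [ 0.1185 -0.0234] 0.1574
80 [ 0.1321 -0.0261] 0.1605
85 [ 0.146  -0.0288] 0.1624
90 [ 0.1599 -0.0316] 0.163
95 [ 0.1738 -0.0343] 0.1624
100 [ 0.1877 -0.037 ] 0.1605
```

View pics/wrist2.png

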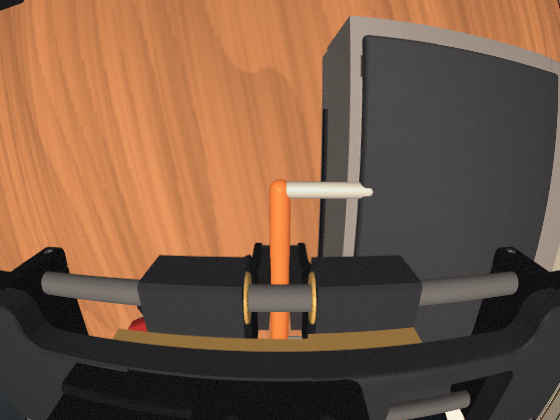

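The bar is between the fingers, at a 9.3 mm opening. I'll swing it along the arc.

>>> jog_arm:
  increments:
    - [[0,0,0,0.0006,0,0.014,1],[0,0,0,0.0024,-0.0005,0.028,1],[0,0,0,0.0054,-0.001,0.042,1],[0,0,0,0.0096,-0.002,0.056,1],[0,0,0,0.015,-0.003,0.069,1],[0,0,0,0.0214,-0.004,0.0815,1],[0,0,0,0.0289,-0.006,0.0935,1],[0,0,0,0.0374,-0.0074,0.105,1]]
  squeeze: 15

```text
time: 3.65
position: [0.4974, 0.1623, 0.2065]
tool_rot: [-0.448, 0.547, -0.544, 0.451]
ft_force: [2.9, 0.0, -5.7]
grip_width: 0.0096
```

>>> jog_arm:
  increments:
    - [[0,0,0,0.009,-0.002,0.01,1],[0,0,0,0.019,-0.004,0.0195,1],[0,0,0,0.03,-0.006,0.028,1],[0,0,0,0.042,-0.0084,0.036,1],[0,0,0,0.0545,-0.0108,0.0425,1],[0,0,0,0.067,-0.0134,0.048,1],[0,0,0,0.0805,-0.016,0.052,1],[0,0,0,0.094,-0.0187,0.0552,1]]

```text
time: 4.45
position: [0.5912, 0.1437, 0.2625]
tool_rot: [-0.449, 0.547, -0.544, 0.451]
ft_force: [-1.7, 0.7, 1.0]
grip_width: 0.0094
```

>>> jog_arm:
  increments:
    - [[0,0,0,0.0137,-0.0027,0.0015,1],[0,0,0,0.0275,-0.0055,0.002,1],[0,0,0,0.041,-0.0082,0.0012,1],[0,0,0,0.052,-0.0104,-0.0005,1],[0,0,0,0.052,-0.0104,-0.0005,1]]

```text
time: 4.95
position: [0.6453, 0.1328, 0.2622]
tool_rot: [-0.447, 0.547, -0.545, 0.452]
ft_force: [1.1, 0.9, 2.0]
grip_width: 0.0093
```

```bash
python3 - <<'E'
from h import *
o=get_obs(); print(o["time"],o["position"],o["grip_width"],o["ft_force"],o["q"])
cv2.imwrite("pics/scene3.png",camera("scene")[:,:,::-1])
cv2.imwrite("pics/side3.png",camera("side")[:,:,::-1])
E
```

```text
4.95 [0.64529879 0.13281598 0.26218857] 0.009288501646345482 [1.0678285  0.909584   1.95928998] [0.03087989 0.5349424  1.30000647 0.00620867 1.30333752 0.22148387]
```

View pics/side3.png

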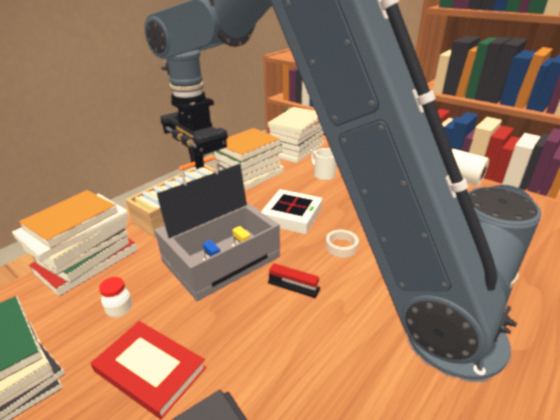

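View pics/scene3.png

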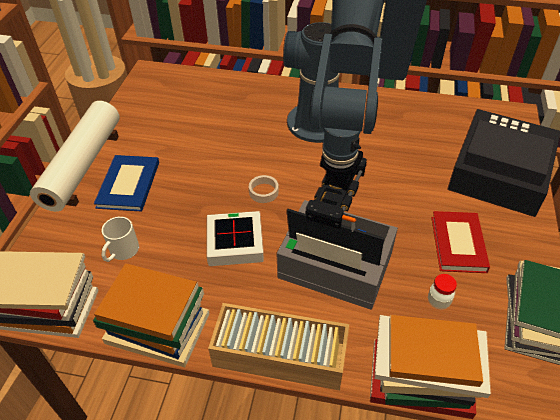

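The flap is back at about 99° (1.74 rad). The side view shows the yellow top at (241,235) and the blue top at (210,247). I'll release and rise.

>>> jog_arm:
  increments:
    - [[0,0,0,0,0,0,0.5],[0,0,0,0,0,0,0.3],[0,0,0,0,0,0,0.3],[0,0,0,0,0,0.03,0.3],[0,0,0,0,0,0.06,0.3],[0,0,5,-0.035,0,0.07,0.3],[0,0,12,-0.08,0,0.07,0.3],[0,0,19,-0.125,0,0.06,0.2]]

```text
time: 5.85
position: [0.5187, 0.1331, 0.3237]
tool_rot: [-0.532, 0.463, -0.462, 0.538]
ft_force: [-0.5, 0.1, -0.1]
grip_width: 0.0323
```

```bash
python3 - <<'E'
from h import *
o=get_obs(); print(o["time"],o["position"],o["grip_width"],o["ft_force"],o["q"])
i=camera_info("wrist");np.savez("w4.npz",**i,pos=o["position"],rot=o["tool_rot"])
cv2.imwrite("pics/wrist4.png",camera("wrist")[:,:,::-1])
im=camera("side");cv2.imwrite("pics/side4.png",im[:,:,::-1])
h=cv2.cvtColor(im,cv2.COLOR_RGB2HSV)
for nm,lo,hi in (("y",(22,140,120),(34,255,255)),("b",(105,140,60),(125,255,255))):
    m=cv2.inRange(h,lo,hi); z=np.zeros_like(m); z[215:270,190:265]=m[215:270,190:265]
    ys,xs=np.nonzero(z); print(nm,len(xs),xs.mean(),ys.mean(),onz("side",(xs.mean(),ys.mean()),.096))
E
```

```text
5.85 [0.51866    0.13305279 0.32373373] 0.03227596447060028 [-0.50901322  0.09191657 -0.14803198] [ 0.03870852  0.29489615  1.52638228  0.00636537  1.31596593 -0.10778092]
y 131 240.51908396946564 232.6793893129771 [0.53369557 0.11151733 0.096     ]
b 149 210.26845637583892 247.5234899328859 [0.54919065 0.20193599 0.096     ]
```

View pics/wrist4.png

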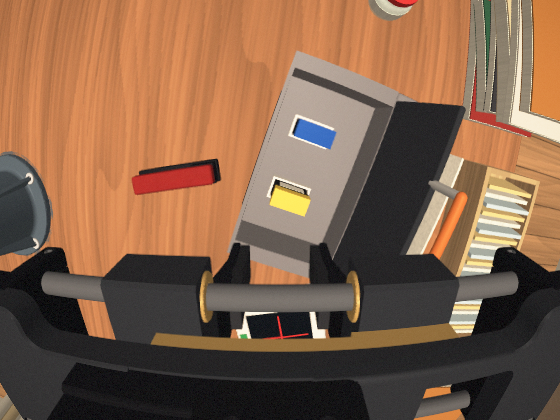

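View pics/side4.png

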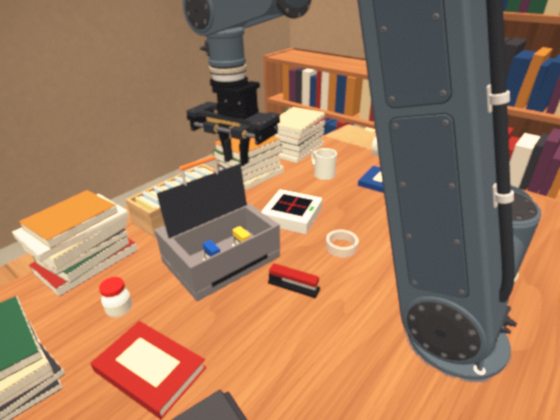

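The flap stayed open. In the wrist view the yellow top is at (290,201) and blue at (314,132).

```bash
python3 - <<'E'
from h import *
i=dict(np.load("w4.npz")); im=cv2.cvtColor(cv2.imread("pics/wrist4.png"),cv2.COLOR_BGR2HSV)
for nm,lo,hi in (("y",(22,160,150),(34,255,255)),("b",(105,140,60),(125,255,255))):
    m=cv2.inRange(im,lo,hi); m[:100]=0;m[230:]=0;m[:,:250]=0;m[:,350:]=0
    k=max(cv2.findContours(m,0,2)[0],key=cv2.contourArea); r=cv2.minAreaRect(k); M=cv2.moments(k); c=(M["m10"]/M["m00"],M["m01"]/M["m00"])
    b=cv2.boxPoints(r); B=np.array([onz("wrist",p,.096,i) for p in b])
    print(nm,c,r,onz("wrist",c,.096,i).round(4)); print(B.round(4),[np.linalg.norm(B[j]-B[j-1]).round(4) for j in range(4)])
print("glass",onz("wrist",(281,327),.0455,i))
R=Rot.from_quat(i["rot"]).as_matrix(); print(np.degrees(np.arctan2(R[1,2],R[0,2])))
E
```

```text
Traceback (most recent call last):
ZeroDivisionError: float division by zero
```

```bash
python3 - <<'E'
from h import *
i=dict(np.load("w4.npz")); im=cv2.cvtColor(cv2.imread("pics/wrist4.png"),cv2.COLOR_BGR2HSV)
print(im[201,290],im[195,285],im[132,314])
for nm,lo,hi in (("y",(20,150,120),(34,255,255)),("b",(105,140,60),(125,255,255))):
    m=cv2.inRange(im,lo,hi); m[:100]=0;m[230:]=0;m[:,:250]=0;m[:,350:]=0
    ks=cv2.findContours(m,cv2.RETR_EXTERNAL,cv2.CHAIN_APPROX_NONE)[0]; k=max(ks,key=len); r=cv2.minAreaRect(k); M=cv2.moments(k)
    print(len(ks),len(k),M["m00"])
    c=r[0]
    b=cv2.boxPoints(r); B=np.array([onz("wrist",p,.096,i) for p in b])
    print(nm,c,r,onz("wrist",c,.096,i).round(4)); print(B.round(4),[np.linalg.norm(B[j]-B[j-1]).round(4) for j in range(4)])
print("glass",onz("wrist",(281,327),.0455,i))
R=Rot.from_quat(i["rot"]).as_matrix(); print(np.degrees(np.arctan2(R[1,2],R[0,2])))
E
```

```text
[ 27 158 254] [ 27 158 254] [108 176 194]
1 104 706.0
y (289.3730773925781, 200.0055694580078) ((289.3730773925781, 200.0055694580078), (37.42398452758789, 20.434532165527344), 19.29004669189453) [0.5358 0.1106 0.096 ]
[[0.5105 0.1024 0.096 ]
 [0.5154 0.1279 0.096 ]
 [0.561  0.1187 0.096 ]
 [0.5568 0.0927 0.096 ]] [np.float64(0.0473), np.float64(0.0259), np.float64(0.0465), np.float64(0.0263)]
1 103 637.5
b (313.9635009765625, 133.35037231445312) ((313.9635009765625, 133.35037231445312), (39.4713249206543, 17.599767684936523), 19.98310661315918) [0.5525 0.1965 0.096 ]
[[0.5273 0.1907 0.096 ]
 [0.5314 0.2115 0.096 ]
 [0.5781 0.2027 0.096 ]
 [0.5742 0.1816 0.096 ]] [np.float64(0.0478), np.float64(0.0212), np.float64(0.0475), np.float64(0.0215)]
glass [ 0.55973472 -0.11967627  0.0455    ]
8.301248952267999
```

```bash
python3 - <<'E'
from h import *
i=dict(np.load("w4.npz"))
print("cam",-i["R"].T@i["t"],"axis",i["R"][2])
for n,p,z in (("front +y top corner",(297,53),.11),("front -y top",(231,252),.11),("stapler top",(134,185),.049),("stapler end",(215,175),.049)):
    print(n,onz("wrist",p,z,i).round(4))
im=cv2.imread("pics/wrist4.png")[40:290,220:480]; cv2.imwrite("pics/wrist4c.png",cv2.resize(im,None,fx=3,fy=2.4,interpolation=cv2.INTER_CUBIC))
im=cv2.imread("pics/side4.png")[160:300,140:300]; cv2.imwrite("pics/side4c.png",cv2.resize(im,None,fx=4,fy=4,interpolation=cv2.INTER_CUBIC))
E
```

```text
cam [0.50616304 0.21075597 0.48620693] axis [ 0.04647154 -0.27701532 -0.95974106]
front +y top corner [0.5177 0.287  0.11  ]
front -y top [0.4718 0.0362 0.11  ]
stapler top [0.311  0.0896 0.049 ]
stapler end [0.4324 0.1194 0.049 ]
```

View pics/wrist4c.png

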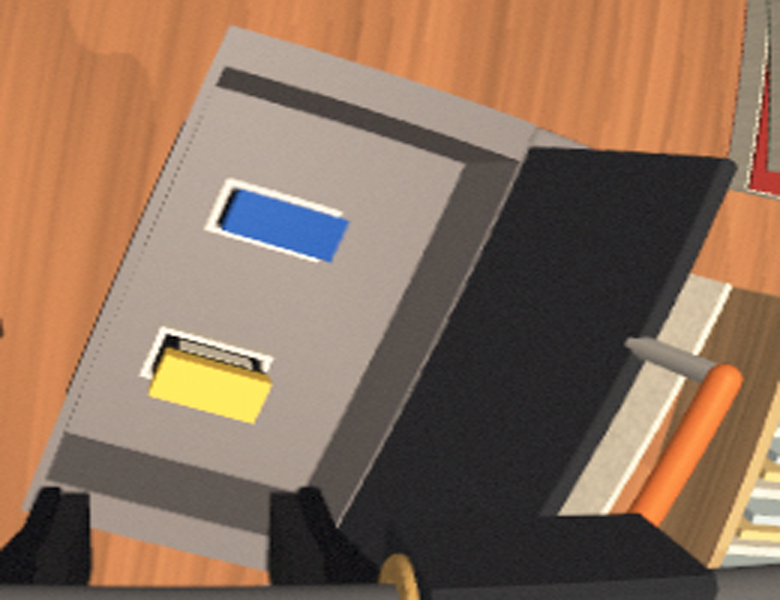

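View pics/side4c.png

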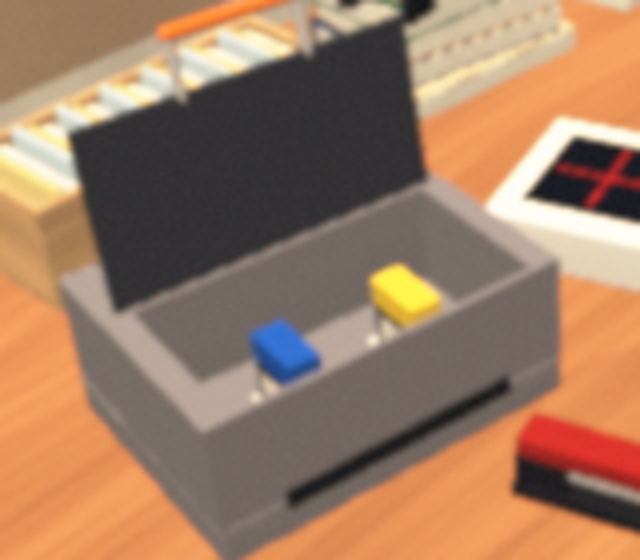

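```bash
python3 - <<'E'
from h import *
i=dict(np.load("w4.npz"))
ex=np.array([.981,-.194]);ey=np.array([.194,.981]);O=np.array([.4588,.169])+.118*ex
f=lambda x,y:(220+x/3,40+y/2.4)
def pr(n,p,z,cam="wrist",info=i):
    q=onz(cam,p,z,info); print(n,q.round(4),"printer",((q[:2]-O)@ex*1e3).round(1),((q[:2]-O)@ey*1e3).round(1))
for n,p,z in (("blue rim front +y",(228,179),.045),("blue rim front -y",(206,229),.045),("blue rim back +y",(346,213),.045),("yel rim front +y",(162,327),.045),("yel rim front -y",(141,377),.045),("yel rim back +y",(273,355),.045),
 ("well floor back +y",(465,162),.03),("well back +y top",(530,140),.11),("wall corner floor +y front",(217,85),.03),("flap hinge end +y",(527,148),.1145),
 ("y top",(152,395),.096),("y top",(255,423),.096),("y top",(271,380),.096),("y top",(172,347),.096),
 ("b top",(228,190),.096),("b top",(348,219),.096),("b top",(333,262),.096),("b top",(220,225),.096)): pr(n,f(*p),z)
g=lambda x,y:(140+x/4,160+y/4)
for n,p in (("y1",(371,280)),("y2",(402,264)),("y3",(440,297)),("y4",(408,312)),("b1",(252,335)),("b2",(283,322)),("b3",(319,352)),("b4",(288,370))): pr(n,g(*p),.096,"side",None)
E
```

```text
blue rim front +y [0.5307 0.2161 0.045 ] printer -56.6 60.1
blue rim front -y [0.5252 0.1866 0.045 ] printer -56.3 30.1
blue rim back +y [0.5865 0.2057 0.045 ] printer 0.2 60.8
yel rim front +y [0.5135 0.128  0.045 ] printer -56.4 -29.6
yel rim front -y [0.508  0.0972 0.045 ] printer -55.8 -60.9
yel rim back +y [0.5669 0.1191 0.045 ] printer -2.3 -28.0
well floor back +y [0.6414 0.2464 0.03  ] printer 46.1 111.3
well back +y top [0.6428 0.2569 0.11  ] printer 45.5 121.9
wall corner floor +y front [0.5185 0.2702 0.03  ] printer -79.1 110.8
flap hinge end +y [0.6406 0.2521 0.1145] printer 44.2 116.8
y top [0.5136 0.1014 0.096 ] printer -51.2 -55.7
y top [0.5586 0.0924 0.096 ] printer -5.3 -55.8
y top [0.5613 0.1164 0.096 ] printer -7.3 -31.7
y top [0.5182 0.1278 0.096 ] printer -51.8 -28.9
b top [0.5287 0.21   0.096 ] printer -57.4 53.8
b top [0.5786 0.2034 0.096 ] printer -7.2 57.0
b top [0.5762 0.1809 0.096 ] printer -5.2 34.4
b top [0.5282 0.1922 0.096 ] printer -54.5 36.2
y1 [0.5579 0.1158 0.096 ] printer -10.5 -32.9
y2 [0.5546 0.0903 0.096 ] printer -8.8 -58.6
y3 [0.5098 0.1011 0.096 ] printer -54.8 -56.7
y4 [0.5148 0.1254 0.096 ] printer -54.6 -31.9
b1 [0.5747 0.2032 0.096 ] printer -10.9 56.0
b2 [0.5695 0.1821 0.096 ] printer -12.0 34.4
b3 [0.5295 0.1886 0.096 ] printer -52.5 32.9
b4 [0.5315 0.2122 0.096 ] printer -55.1 56.5
```

>>> jog_arm:
  increments:
    - [[0,0,8,0.004,-0.004,-0.005,0],[0,0,16,0.008,-0.008,-0.01,0],[0,0,24,0.012,-0.014,-0.02,0],[0,0,32,0.016,-0.02,-0.03,0],[0,0,40,0.018,-0.025,-0.04,0],[0,0,48,0.018,-0.025,-0.06,0],[0,0,56,0.018,-0.025,-0.08,0],[0,0,64,0.018,-0.025,-0.1,0]]

```text
time: 6.75
position: [0.5261, 0.1083, 0.2182]
tool_rot: [0.704, -0.111, 0.104, -0.694]
ft_force: [-0.2, 0.3, -0.2]
grip_width: 0.0435
```

>>> jog_arm:
  increments:
    - [[0,0,4,0,0,-0.02,0],[0,0,6.5,0,0,-0.04,0],[0,0,6.5,0,0,-0.06,0],[0,0,6.5,0,0,-0.06,0]]

```text
time: 7.15
position: [0.5242, 0.1083, 0.1559]
tool_rot: [0.709, -0.073, 0.063, -0.698]
ft_force: [-0.6, -0.2, 0.6]
grip_width: 0.0434
```

```bash
python3 - <<'E'
from h import *
o=get_obs(); i=camera_info("wrist"); R=Rot.from_quat(o["tool_rot"]).as_matrix()
print(o["time"],o["position"],o["grip_width"],o["q"].round(2),np.degrees(np.arctan2(R[1,2],R[0,2])))
im=camera("wrist"); cv2.imwrite("pics/wrist5.png",im[:,:,::-1]); np.savez("w5.npz",**i)
cv2.imwrite("pics/side5.png",camera("side")[:,:,::-1])
E
```

```text
7.15 [0.52423507 0.10832452 0.15589215] 0.04335387036196227 [ 0.    0.51  1.71 -0.02  0.94 -1.37] 78.96051964125154
```

View pics/wrist5.png

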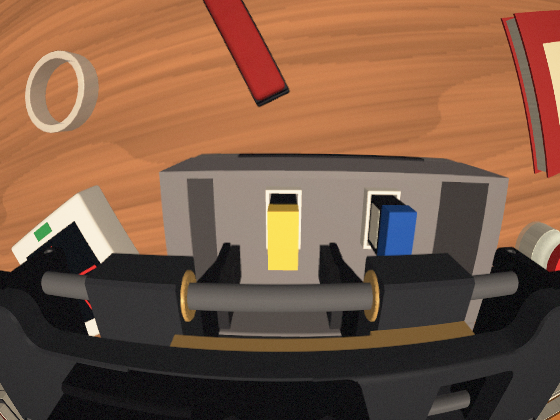

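View pics/side5.png

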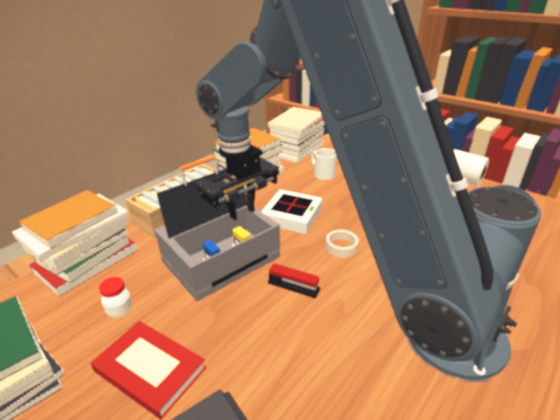

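The fingers straddle the yellow cartridge. Its top is at (283,237), and the arm ended about 12 mm short in x. I'll recheck its position.

```bash
python3 - <<'E'
from h import *
i=dict(np.load("w5.npz")); o=get_obs(); R=Rot.from_quat(o["tool_rot"]).as_matrix()
im=cv2.cvtColor(cv2.imread("pics/wrist5.png"),cv2.COLOR_BGR2HSV)
m=cv2.inRange(im,(20,150,120),(34,255,255)); m[:180]=0;m[285:]=0;m[:,:250]=0;m[:,320:]=0
ys,xs=np.nonzero(m); print(xs.min(),xs.max(),ys.min(),ys.max()); print([(y,xs[ys==y].min(),xs[ys==y].max()) for y in (195,202,208,215,240,265)])
for p in ((268,208),(298,208),(268,269),(298,269)):
    q=onz("wrist",p,.096,i); print(p,q.round(4),(R.T@(q-o["position"])).round(4))
print(R.round(3))
E
```

```text
268 297 204 269Traceback (most recent call last):
  File "<stdin>", line 5, in <module>
    return umr_minimum(a, axis, None, out, keepdims, initial, where)
ValueError: zero-size array to reduction operation minimum which has no identity
```

```bash
python3 - <<'E'
from h import *
i=dict(np.load("w5.npz")); o=get_obs(); R=Rot.from_quat(o["tool_rot"]).as_matrix()
Q=[]
for p in ((268,204),(298,204),(268,269.5),(298,269.5)):
    q=onz("wrist",p,.096,i); Q.append(q); print(p,q.round(4),(R.T@(q-o["position"])).round(4))
print(np.mean(Q,0)); print(R.round(3))
E
```

```text
(268, 204) [0.5063 0.1033 0.096 ] [-0.0182  0.0626 -0.0078]
(298, 204) [0.5103 0.1243 0.096 ] [-0.0182  0.0623  0.0135]
(268, 269.5) [0.557  0.0928 0.096 ] [ 0.0336  0.0622 -0.0084]
(298, 269.5) [0.5613 0.1153 0.096 ] [0.0335 0.0618 0.0145]
[0.53373213 0.10894446 0.096     ]
[[ 0.981 -0.011  0.191]
 [-0.192 -0.014  0.981]
 [-0.008 -1.    -0.015]]
```

>>> jog_arm:
  increments:
    - [[0,0,0,0.006,0.001,-0.015,0],[0,0,0,0.012,0.001,-0.03,0],[0,0,0,0.012,0.001,-0.05,0],[0,0,0,0.012,0.001,-0.07,0],[0,0,0,0.012,0.001,-0.085,0],[0,0,0,0.012,0.001,-0.091,0],[0,0,0,0.012,0.001,-0.091,0]]

```text
time: 7.95
position: [0.538, 0.1093, 0.0661]
tool_rot: [0.709, -0.072, 0.064, -0.699]
ft_force: [-0.2, 1.1, 0.2]
grip_width: 0.0438
```

```bash
python3 - <<'E'
from h import *
o=get_obs(); print(o["time"],o["position"],o["grip_width"],o["ft_force"])
im=camera("wrist"); cv2.imwrite("pics/wrist6.png",im[:,:,::-1])
E
```

```text
7.95 [0.53797089 0.10932053 0.06606712] 0.04377901928529061 [-0.1793142   1.11591591  0.20446132]
```

View pics/wrist6.png

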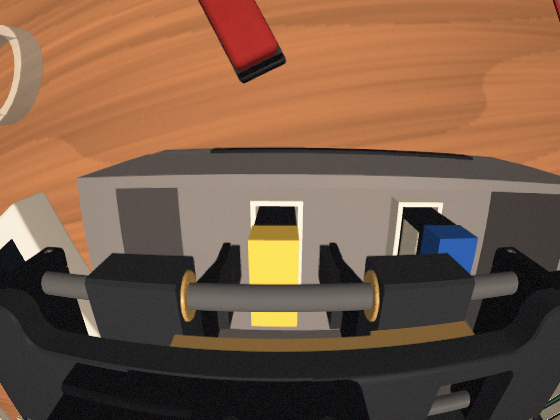

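The yellow top lies between the fingers, with no contact force. I'll close on it.

>>> jog_arm:
  increments:
    - [[0,0,0,0,0,0,0.3],[0,0,0,0,0,0,0.6],[0,0,0,0,0,0,1],[0,0,0,0,0,0,1],[0,0,0,0,0,0,1],[0,0,0,0,0,0,1]]
  squeeze: 20

```text
time: 8.6
position: [0.5388, 0.1092, 0.0673]
tool_rot: [0.709, -0.071, 0.065, -0.699]
ft_force: [-0.3, -1.2, 3.6]
grip_width: 0.0221
```

>>> jog_arm:
  increments:
    - [[0,0,0,0,0,0.01,1],[0,0,0,0,0,0.025,1],[0,0,0,0,0,0.045,1],[0,0,0,0,0,0.07,1],[0,0,0,0,0,0.1,1],[0,0,0,0,0,0.13,1],[0,0,0,0,0,0.145,1],[0,0,0,0,0,0.15,1]]

```text
time: 9.4
position: [0.5398, 0.1094, 0.2199]
tool_rot: [0.709, -0.07, 0.066, -0.699]
ft_force: [0.0, 0.4, -1.2]
grip_width: 0.0219
```

```bash
python3 - <<'E'
from h import *
o=get_obs(); print(o["time"],o["position"],o["grip_width"],o["ft_force"],o["q"].round(2))
cv2.imwrite("pics/side7.png",camera("side")[:,:,::-1]);cv2.imwrite("pics/wrist7.png",camera("wrist")[:,:,::-1])
E
```

```text
9.4 [0.53976902 0.10943902 0.21986933] 0.021938754879285236 [ 6.88305838e-04  3.60214303e-01 -1.23707259e+00] [ 0.    0.43  1.62 -0.02  1.1  -1.37]
```

View pics/side7.png

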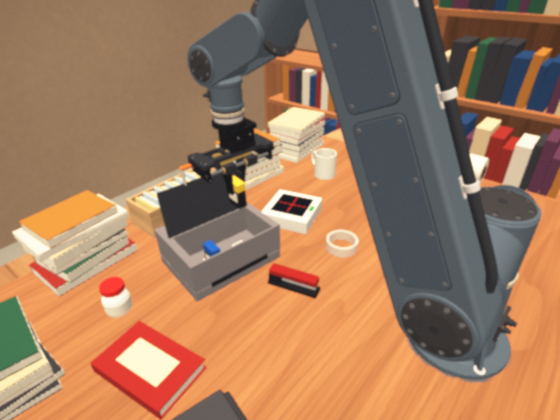

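View pics/wrist7.png

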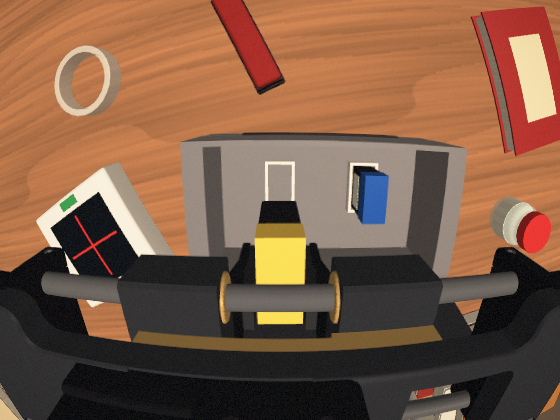

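The yellow cartridge is held and clear of the printer, blue is still in its bay, and the flap is back. The glass cross is visible at (94,246) in the wrist view.

```bash
python3 - <<'E'
from h import *
o=get_obs(); print(onz("wrist",(94,246),.0455), o["position"])
im=cv2.cvtColor(cv2.imread("pics/side7.png"),cv2.COLOR_BGR2HSV)
im=cv2.imread("pics/side7.png")[180:240,255:335]; cv2.imwrite("pics/g.png",cv2.resize(im,None,fx=8,fy=8,interpolation=cv2.INTER_CUBIC))
im=cv2.imread("pics/scene0.png")[200:270,200:270]; cv2.imwrite("pics/g2.png",cv2.resize(im,None,fx=8,fy=8,interpolation=cv2.INTER_CUBIC))
for n,roi in (("side7",(265,185,60,45)),("scene0",(205,208,60,60))):
    x,y,w,h=roi; i=cv2.imread(f"pics/{n}.png").astype(int)[y:y+h,x:x+w]
    m=(i[...,2]>100)&(i[...,1]<70)&(i[...,0]<70); ys,xs=np.nonzero(m); c=(xs.mean()+x,ys.mean()+y); print(n,len(xs),c,onz(n[:-1],c,.0455))
E
```

```text
[ 0.56294197 -0.1382033   0.0455    ] [0.53884683 0.10934709 0.21809436]
side7 99 (np.float64(291.7979797979798), np.float64(204.27272727272728)) [ 0.56272425 -0.14064102  0.0455    ]
scene0 82 (np.float64(233.70731707317074), np.float64(232.109756097561)) [ 0.56475375 -0.14199935  0.0455    ]
```

>>> jog_arm:
  increments:
    - [[0,0,0,0.002,-0.015,0,1],[0,0,0,0.005,-0.05,0,1],[0,0,0,0.008,-0.085,0,1],[0,0,0,0.012,-0.125,0,1],[0,0,0,0.016,-0.165,0,1],[0,0,0,0.02,-0.205,0,1],[0,0,0,0.024,-0.235,0,1],[0,0,0,0.026,-0.249,0,1]]

```text
time: 10.3
position: [0.5643, -0.1433, 0.2166]
tool_rot: [0.709, -0.073, 0.066, -0.698]
ft_force: [-0.3, -0.2, -1.0]
grip_width: 0.022
```

>>> jog_arm:
  increments:
    - [[0,0,0,0,0,0,1],[0,0,0,0,0,-0.015,1],[0,0,0,0,0,-0.03,1],[0,0,0,0,0,-0.045,1],[0,0,0,0,0,-0.052,1],[0,0,0,0,0,-0.055,1],[0,0,0,0,0,-0.055,1],[0,0,0,0,0,-0.055,1]]

```text
time: 11.1
position: [0.5647, -0.1431, 0.1621]
tool_rot: [0.709, -0.072, 0.066, -0.698]
ft_force: [0.0, -0.1, -0.8]
grip_width: 0.0218
```

```bash
python3 - <<'E'
from h import *
o=get_obs(); print(o["time"],o["position"],o["grip_width"],o["ft_force"],Rot.from_quat(o["tool_rot"]).as_matrix()[:,1], abs(o["joint_velocities"]).max())
i=camera_info("wrist"); np.savez("w8.npz",**i)
for n in ("side","wrist","scene"): cv2.imwrite(f"pics/{n}8.png",camera(n)[:,:,::-1])
E
```

```text
11.1 [ 0.56469913 -0.14312048  0.16214351] 0.021801956368238486 [ 0.02037413 -0.11285785 -0.81450086] [-0.0100062  -0.01412719 -0.99985014] 0.0056585733378886624
```

View pics/side8.png

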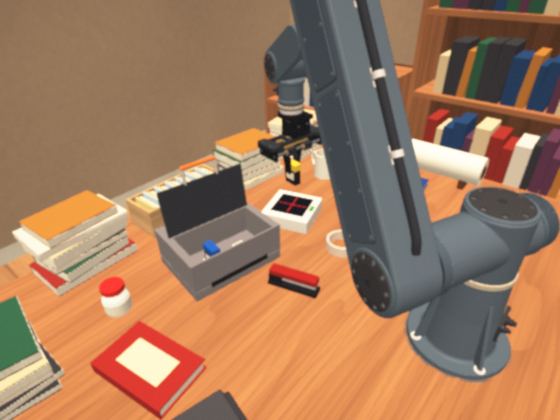

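View pics/wrist8.png

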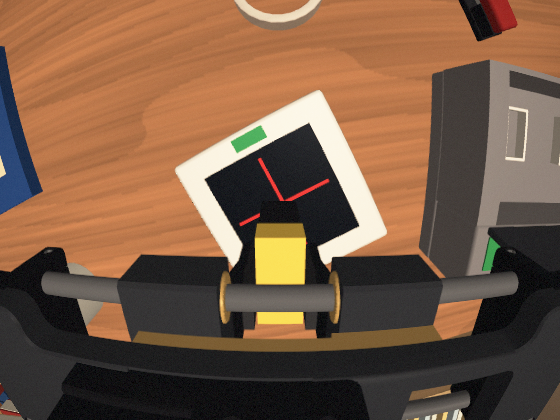

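View pics/scene8.png

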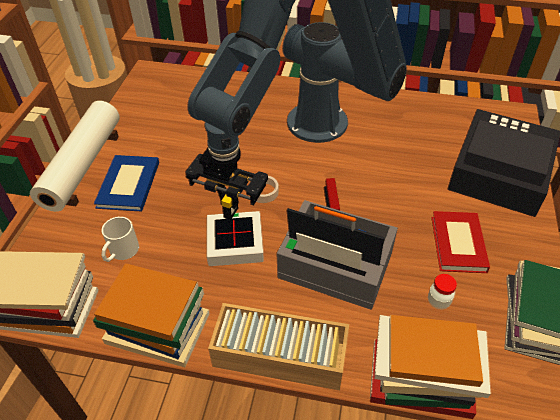

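```bash
python3 - <<'E'
from h import *
i=dict(np.load("w8.npz")); print("cross",onz("wrist",(284,200),.0455,i))
# yellow top: expected z .191
for p in ((256,238),(305,238),(256,323),(303,323)): print(onz("wrist",p,.191,i).round(4))
E
```

```text
cross [ 0.5611187  -0.13928709  0.0455    ]
[ 0.538  -0.1472  0.191 ]
[ 0.5421 -0.1259  0.191 ]
[ 0.5833 -0.1576  0.191 ]
[ 0.5876 -0.1344  0.191 ]
```

```bash
python3 - <<'E'
from rig import *
o=get_obs(); print(o["time"],o["grip_width"],o["ft_force"]); print(hand_in())
E
```

```text
11.25 0.022135077555066912 [-0.3081231  -0.18738082 -0.21044239]
the job is handed in; nothing more can be done
None
```

I swung the flap back by its bar, drew out the yellow-topped cartridge and handed in at 11.25 s while holding it over the scanner glass. No verdict was reported.

**Last checks:**
- **Flap:** it was at about 1.74 rad when I let go, worked out from the gripper's position on the arc. It was still open in the last pictures.
- **Position over the glass:** the cartridge's top centre measured (0.563, -0.141). The red cross measured (0.561 to 0.565, -0.138 to -0.142) across the three cameras, so it is centred within about 4 mm.
- **Height:** the underside is about 79 mm above the glass. I got this from the gripper height rather than measuring it directly.
- **Grip and stillness:** the cartridge is upright within about 1°, the arm was still and the finger opening was 22 mm.
- **Other things:** the blue-topped cartridge is still in its bay. The stapler, mug, tape, jar and books look unmoved in the pictures; I did not measure them.

**Disagreements:**
- **Bay position:** both cartridge bays measured about 20 mm nearer the printer's front than the stated x = -10 mm. Two views agreed on this, so I used the measured position and the grasp worked.
- **Short move:** one move stopped about 12 mm short in x, and I corrected it before going down to grip the cartridge.

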